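# Put the calipers and spanner back in the shadow tray

## Task

Put the tools away: push the jaws of the digital calipers fully shut and lay the calipers and the combination spanner each in its own cut-out of the foam tray, seated flat on the bottom. Set both tools down rather than dropping them, and do not disturb the screwdriver already in the tray, the multimeter, the solder reel or the circuit board.

Things in the scene. Friction and masses are not known exactly. Their poses are not given: they have to be found in the camera images.
- caliper_grip (a point): Digital calipers lying face up (190 g): steel beam 224 long, 16 wide, 5 thick; on it slides a black display housing 76 x 26 x 15 tall with the moving jaw. Point: near the balance point, half-way up the housing (7.5 above underside), on the centre line, 10 from its middle towards the tail; moves with the housing. x along the beam to its plain tail end, long jaws point to -y, z up.
- caliper_jaws (a point): On the measuring face of the calipers' fixed long jaw, half-way up (3 above underside), 30 to -y of the beam's centre line; 60 to -x of caliper_grip when shut; same axes. Both long jaws are 6 tall, 14 wide along x, flanks parallel from 8 to 40 off the centre line. Fixed jaw: 0 to 14 on the -x side of this point. Moving jaw: on the +x side, beyond a gap equal to the joint value.
- caliper_slide (a joint): Jaw gap of the calipers, m: 0 fully shut, positive open (housing and moving jaw stand that far towards the tail end). Starts 0.010 to 0.024; slides with about 1.2 N friction and stays where left. Pinching the outer flanks of both long jaws together shuts it.
- spanner_grip (a point): Steel combination spanner, 209 long, 140 g. Point: on the shank near the balance point, half-way up (4.5 above the underside). Shank 12 wide, 6 thick, its lower face 1.5 above the underside; heads 9 thick. x along the shank to the ring end; the forked open end (about 40 wide, canted 15 degrees) lies to -x, z up. Bare shank from x -42 to +82.
- spanner_ring (a point): Centre of the spanner's ring head (26 outside diameter), 98 to the +x side of spanner_grip, half-way up.
- tray: Fixed open tool tray 276 (x) x 240 (y) x 22 tall; origin under its centre, z up. Grey floor 8 above the table, black foam up to 20 above. Cut-outs follow the tools with 3 clearance; each takes its tool one way round only, the calipers only when shut. A finger channel 44 wide, as deep as the cut-outs, crosses the tray along y from -115 to +115, centred at x -28, under both tools' grip points.
- pocket_caliper (a point): Where caliper_grip is when the calipers lie home in the tray (7.5 above the cut-out's floor); tray (-28, -48). Axes are the tray's: a tool lies home with its axes parallel to these and pointing the same way.
- pocket_jaws (a point): Where caliper_jaws is when the calipers lie home in the tray (3 above the cut-out's floor); axes as pocket_caliper.
- pocket_spanner (a point): Where spanner_grip is when the spanner lies home in its cut-out (4.5 above the cut-out's floor), 84 to the +y side of pocket_caliper, tray (-28, 36); axes as pocket_caliper.
- pocket_ring (a point): Where the centre of the spanner's ring head is when the spanner lies home, 98 to the +x side of pocket_spanner.
- driver: Small screwdriver, grey handle 72 x 13 x 13 with a 43 steel shaft to +x, already home in the third cut-out of the tray; origin under the middle of the handle. Leave it.
- meter: Multimeter, black, 72 x 145 x 40 tall, lying on the table; origin under its centre. Leave it.
- board: Green circuit board 100 x 70 with components, 17 tall; origin under its centre. Leave it.
- reel: Small reel of solder, white flanges 60 across, lying flat, 43 tall; origin under its centre. Leave it.

How it is judged:
By the outcome, as a careful person would: the job done as asked, in the order asked, and still so for the second after the job is handed in, with the robot touching nothing.
It also fails if it takes over 67 s, if anything falls off the work surface, if the arm or the gripper's body presses on something with over 40 N, if the wrist force passes 120 N, or if a joint passes its speed limit or range.

## Robot

A 7-joint arm with a two-finger parallel gripper is mounted at the origin on the work surface. World frame = base frame: x ahead of the robot, y to its left, z up, the work surface at z = 0. Lengths are in m, angles in rad, forces in N, time in s.
With the tool pointing down it reaches from about 0.35 to 0.9 m from the base axis. Payload 8.1 kg.
Tool frame: the origin (TCP) lies at the very end of the fingers, on their centre line; the grasp point (between the pads) lies 19 mm behind it (grasp_offset is the distance from the TCP to the grasp point, in m); z points along the fingers, y is the line along which they close (so a half turn about z gives the same grasp; the last joint's range is limited). The gripper opens to 92 mm and grips with 3 to 60 N. Pads are 19 mm wide; open, the fingers measure 130 mm over their backs; the gripper's body (75 mm by 190 mm) begins 47 mm behind the grasp point.
Start: joints at [-1.379, 0.434, 0.025, 1.573, -0.012, 1.134, -0.075], TCP at [0.182, 0.598, 0.227] pointing down, gripper open.
Joint ranges: [-2.62, 2.62], [-0.44, 2.09], [-1.27, 1.32], [0.08, 2.57], [-1.32, 4.46], [0.12, 2], [-2.74, 2.74]. Speed limits (rad/s): [2.22, 2.22, 3.01, 3.01, 3.14, 3.14, 3.14].

## Interface

Orientations are given as a rotation vector (axis times angle).
In Python, from cell import observe, get_image, camera_params, sign_off, silhouettes, grasp_offset gives the robot as it stands. The module is installed in compiled form; this text tells all that it offers.
- The arm moves only by the tool jog_arm, never from a script. Its argument "motion" is a list that holds one entry, the list of rows, each a list of 7 numbers: the shift along the tool's x, y, z in m, then the turn, a rotation vector about the tool's x, y, z in rad, then the closure, from -1 (fully open) to 1 (shut), so that 0 is half open. In form: [[[dx, dy, dz, wx, wy, wz, hand], ...]]. A call has 1 to 10 rows; each row is the pose to reach, as a shift and turn from the pose commanded when the call began, along the tool's axes at that moment; what a row does not reach only later rows make up. A row lasts 1/12 s, in which the tool goes at most 41.7 mm and 7.16 degrees, less where a joint would pass 70% of its speed; a pose out of reach is approached as far as the arm can. A call with a gripper value outside its range is refused whole. The fingers move at their own pace and stop on an object; "force" is the grip in N (left out, the last holds). Time passes only in rows, so rows that repeat a pose let the fingers close. It gives the time, the measured TCP pose, the force, the opening and the grip force at its end, in the units of the state.
- observe(): the state, without advancing time (a new reading comes with each control period).
- get_image(name): name is "side" or "top" or "wrist"; returns the picture (480x640x3 uint8, red, green, blue); there is no depth.
- camera_params(name): a dict with "vertical_fov" (degrees; the focal length in pixels is half the picture's height over the tangent of half this angle, whatever the lens; pixels are square), "cx", "cy" (the principal point, pixels), "dist_coeffs" ([k1, k2, p1, p2, k3] as OpenCV has them; the pictures are not rectified), "T" (4x4, takes a point from camera to world coordinates). Camera axes: x right, y down, z forward; pixel columns grow to the right and rows downward; lengths in m; the calibration is good to about 2 mm. A picture is of the moment at which its call begins: read the wrist's pose just before it. camera_params takes no time and is no camera call; for the wrist camera it gives the pose at the moment of the call.
- sign_off(): hands the job in; it is judged then, once.
Trained networks look in the newest picture that a camera, given by its name, has taken for a name from the list of things; names that differ only in an ending like _2 or _b are one class to them, and where a whole thing is asked for, a point or a joint stands for the part that bears it (a point fixed in the world has none). Each returns a list of dicts, best first, with "p" (0 to 1); they miss things now and then, are a little off and sometimes report something else, mostly with a low value. They report only what shows in the picture. A call takes as long as a camera call.
- silhouettes(query, camera): "mask" (480x640 bool, what is visible of it) and "pixel" ([column, row] in pixels, amid what is visible of it).
The state is a dict: "clock": time; "joints": joint angles; "dq": joint speeds; "joint_efforts": joint torques, N m; "position": TCP position; "ee_rot": TCP orientation; "force": force on the tool from outside, world axes, zero at the start; "ft_torque": the same for the moment, N m; "width": opening from 0.0 (shut) to 1.0 (fully open); "gripper_force": force on a finger pad.
Only numpy, scipy, OpenCV 4.12 (cv2) and the standard library are available. Lean on these libraries where they do the work, as an engineer would, in place of code of your own. Each camera call takes 0.05 s, during which the arm holds its last target. There are 200 camera calls.

## Working session

There is one attempt and no reset: what is moved stays moved. The work goes in short steps, Python scripts to look and compute and a tool call to move; the robot and the scene stay as the last step left them, time stands still between calls to the robot, and variables do not carry over. Pictures are saved under pics/ and viewed, at most 10 in all, crops included, and the job is handed in when it is done.

Besides the shell and the picture viewer there is one more tool, called by a JSON object that holds its "op" and its "data", one argument or row to a line. jog_arm: Moves the arm, as the interface text tells. Its arguments: {"type":"object","properties":{"motion":{"type":"array"},"force":{"type":"number"}},"required":["motion"]}

```bash
mkdir -p pics
cat > h.py <<'E'
import numpy as np, cv2
from cell import *
from scipy.spatial.transform import Rotation as R
def K(p):
    f=240/np.tan(np.radians(p["vertical_fov"])/2)
    return np.array([[f,0,p["cx"]],[0,f,p["cy"]],[0,0,1.]])
def ray(p,px,z):
    "pixels Nx2 -> world points on plane z"
    u=cv2.undistortPoints(np.array(px,float).reshape(-1,1,2),K(p),np.array(p["dist_coeffs"],float))[:,0]
    T=np.array(p["T"]); d=np.c_[u,np.ones(len(u))]@T[:3,:3].T; o=T[:3,3]
    return o+d*((z-o[2])/d[:,2])[:,None]
def proj(p,X):
    T=np.linalg.inv(np.array(p["T"])); r,_=cv2.Rodrigues(T[:3,:3])
    return cv2.projectPoints(np.array(X,float).reshape(-1,1,3),r,T[:3,3],K(p),np.array(p["dist_coeffs"],float))[0][:,0]
def save(n,im): cv2.imwrite("pics/"+n+".png",cv2.cvtColor(im,cv2.COLOR_RGB2BGR))
def ortho(im,p,x0,x1,y0,y1,z,res=0.001):
    "rectified top view: row -> x decreasing (up=+x), col -> y decreasing (left=+y)"
    xs=np.arange(x1,x0,-res); ys=np.arange(y1,y0,-res)
    Y,X=np.meshgrid(ys,xs); q=proj(p,np.stack([X,Y,np.full_like(X,z)],-1).reshape(-1,3)).astype(np.float32)
    return cv2.remap(im,q[:,0].reshape(X.shape),q[:,1].reshape(X.shape),cv2.INTER_LINEAR)
E
python3 - <<'E'
from h import *
s=observe(); print({k:np.round(v,3) for k,v in s.items()}, grasp_offset)
for c in ["top","side","wrist"]:
    p=camera_params(c); print(c,np.round(p["T"],3).tolist(),p["vertical_fov"],np.round(p["dist_coeffs"],3))
    save(c+"0",get_image(c))
p=camera_params("top")
for n,z in [("caliper_grip",.01),("caliper_jaws",.006),("spanner_grip",.007),("spanner_ring",.009),("tray",.02),("driver",.02),("meter",.04),("board",.005),("reel",.043)]:
    for r in silhouettes(n,"top")[:2]:
        m=r["mask"]; (c,wh,a)=cv2.minAreaRect(np.argwhere(m)[:,::-1].astype(np.float32))
        print(n,round(r["p"],2),np.round(r["pixel"]),m.sum(),np.round(wh),round(a),np.round(ray(p,[r["pixel"]],z)[0],3))
E
```

```text
{'clock': np.float64(0.0), 'joints': array([-1.379,  0.435,  0.025,  1.574, -0.012,  1.134, -0.075]), 'dq': array([ 0.001,  0.001, -0.   , -0.002,  0.001,  0.   ,  0.001]), 'joint_efforts': array([-0.0000e+00, -6.6786e+01,  9.8400e-01, -3.1444e+01, -6.1000e-02,
        4.3000e-02,  0.0000e+00]), 'position': array([0.182, 0.598, 0.226]), 'ee_rot': array([-4.620e-01, -3.107e+00,  2.000e-03]), 'force': array([-0.764, -0.578,  0.518]), 'ft_torque': array([-0.022, -0.011,  0.047]), 'gripper_force': np.float64(0.0), 'width': np.float64(0.996)} 0.0188
top [[0.027, -0.988, 0.154, 0.359], [-0.999, -0.03, -0.018, 0.021], [0.023, -0.154, -0.988, 1.6], [0.0, 0.0, 0.0, 1.0]] 42.49355904479481 [0.004 0.    0.    0.    0.   ]
side [[-0.999, -0.042, 0.025, 0.529], [-0.042, 0.487, -0.872, 1.38], [0.024, -0.872, -0.488, 0.802], [0.0, 0.0, 0.0, 1.0]] 50.34089860082328 [-0.113  0.     0.     0.     0.   ]
wrist [[0.292, 0.915, 0.279, 0.105], [0.956, -0.279, -0.087, 0.623], [-0.002, 0.293, -0.956, 0.384], [0.0, 0.0, 0.0, 1.0]] 61.09327276607881 [-0.075  0.     0.     0.     0.   ]
caliper_grip 0.69 [178. 278.] 405 [24. 34.] 18 [0.508 0.317 0.01 ]
caliper_jaws 0.83 [173. 274.] 942 [26. 87.] 22 [0.519 0.329 0.006]
spanner_grip 0.7 [424. 304.] 489 [75. 15.] 71 [ 0.46  -0.319  0.007]
spanner_ring 0.92 [427. 301.] 565 [77. 16.] 73 [ 0.466 -0.326  0.009]
tray 0.72 [178. 277.] 438 [23. 35.] 21 [0.51  0.315 0.02 ]
tray 0.68 [307. 262.] 9540 [ 94. 107.] 5 [ 0.559 -0.015  0.02 ]
driver 0.69 [271. 236.] 166 [ 6. 40.] 6 [0.624 0.081 0.02 ]
driver 0.29 [309. 263.] 9869 [ 96. 108.] 5 [ 0.555 -0.02   0.02 ]
meter 0.79 [ 84. 297.] 1835 [31. 61.] 73 [0.45  0.543 0.04 ]
board 0.6 [490. 288.] 982 [38. 27.] 79 [ 0.506 -0.493  0.005]
reel 0.7 [229. 188.] 513 [25. 23.] 90 [0.742 0.192 0.043]
```

View pics/top0.png

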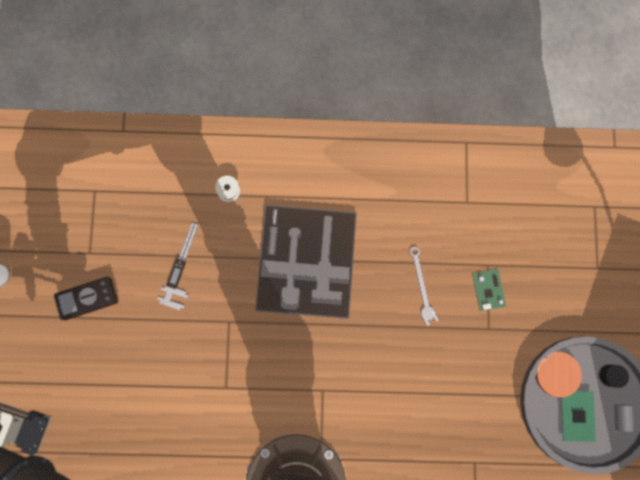

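The top picture shows the calipers at about (180,268), the tray at (306,262), the spanner at (422,285), the board at (490,288), the meter at (85,298) and the reel at (228,188). Both tools already point the right way round, about 15° off. I'll move the wrist camera over the calipers next.

{"op": "jog_arm", "data": {
  "motion": [
    [[-0.366,-0.171,0,0,0,0,-1],[-0.366,-0.171,0,0,0,0,-1],[-0.366,-0.171,0,0,0,0,-1],[-0.366,-0.171,0,0,0,0,-1],[-0.366,-0.171,0,0,0,0,-1],[-0.366,-0.171,0,0,0,0,-1],[-0.366,-0.171,0,0,0,0,-1],[-0.366,-0.171,0,0,0,0,-1],[-0.366,-0.171,0,0,0,0,-1],[-0.366,-0.171,0,0,0,0,-1]]
  ]
}}

```text
clock: 1.43
position: [0.4852, 0.3243, 0.2271]
ee_rot: [0.467, 3.105, -0.001]
force: [0.1, 0.2, -0.0]
width: 1.0
gripper_force: 0.0
```

Run:
```python
from h import *
s=observe(); print(s["clock"],s["position"],s["ee_rot"])
p=camera_params("wrist"); im=get_image("wrist"); save("w1",im); np.save("w1.npy",im); import pickle; pickle.dump(p,open("w1.p","wb"))
for n,z in [("caliper_grip",.01),("caliper_jaws",.006)]:
    for r in silhouettes(n,"wrist")[:2]:
        m=r["mask"]; print(n,round(r["p"],2),np.round(r["pixel"]),m.sum(),np.round(ray(p,[r["pixel"]],z)[0],3))
```

```text
1.4333 [0.48521513 0.32432045 0.22708905] [ 4.66611821e-01  3.10505102e+00 -8.15661890e-04]
caliper_grip 0.86 [331. 212.] 3057 [0.5   0.327 0.01 ]
caliper_grip 0.33 [330. 199.] 5762 [0.488 0.33  0.01 ]
caliper_jaws 0.78 [331. 201.] 5592 [0.491 0.33  0.006]
```

View pics/w1.png

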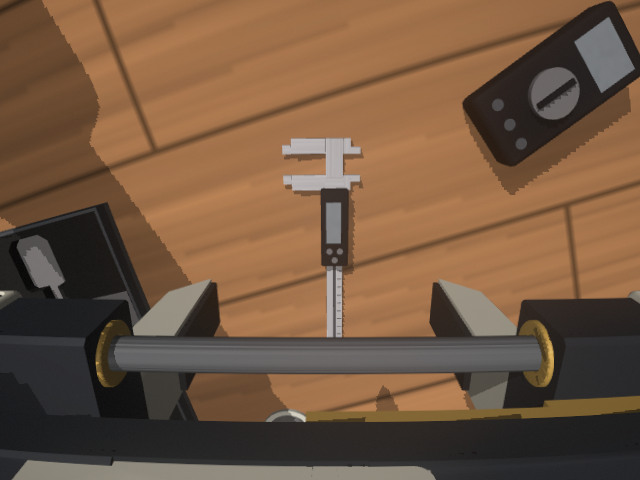

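The wrist picture shows the calipers upright with the tail downwards. The fixed jaw is at row 150, the moving jaw at row 182, the long jaws point left to column 283, and the housing runs from row 190 to 265 at column 335. I'll rectify this to measure it.

```bash
cat >> h.py <<'E'
def orthor(im,p,o,yaw,x0,x1,y0,y1,z,res=0.0005):
    "rectified view in a frame at o turned by yaw; col -> x, row -> -y (usual axes)"
    X,Y=np.meshgrid(np.arange(x0,x1,res),np.arange(y1,y0,-res)); c,s=np.cos(yaw),np.sin(yaw)
    q=proj(p,np.stack([o[0]+c*X-s*Y,o[1]+s*X+c*Y,np.full_like(X,z)],-1).reshape(-1,3)).astype(np.float32)
    return cv2.remap(im,q[:,0].reshape(X.shape),q[:,1].reshape(X.shape),cv2.INTER_CUBIC)
E
python3 - <<'E'
from h import *
import pickle
im=np.load("w1.npy"); p=pickle.load(open("w1.p","rb"))
o=[.485,.324]; yaw=-np.arctan2(.291,.957)
print("yaw",np.degrees(yaw))
x0,x1,y0,y1=-.1,.1,-.06,.06
a=orthor(im,p,o,yaw,x0,x1,y0,y1,.006)
b=cv2.resize(a,None,fx=2,fy=2)
for i in range(0,21): cv2.line(b,(i*40,0),(i*40,480 if i%5==0 else 8),(255,0,0),1)
for i in range(0,13): cv2.line(b,(0,i*40),(800 if i==6 else 8,i*40),(255,0,0),1)
save("o1",b)
E
```

```text
yaw -16.913217710273745
```

View pics/o1.png

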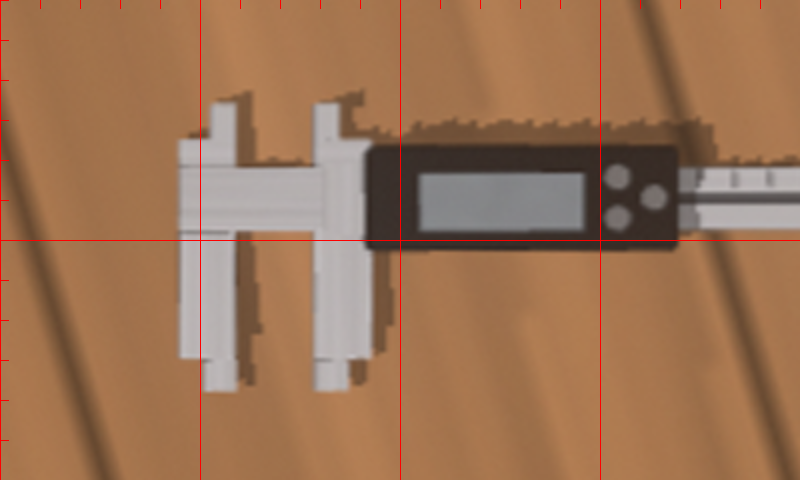

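The calipers measure well: jaws 14.2 mm wide, gap about 19.5 mm, yaw -16.9°, face at frame (-41, 10.4) mm. Next I'll turn the gripper 90° above the jaws and go down.

{"op": "jog_arm", "data": {
  "motion": [
    [[0.031,-0.019,0.15,0,0,0.125,-1],[0.031,-0.019,0.15,0,0,0.25,-1],[0.031,-0.019,0.15,0,0,0.375,-1],[0.031,-0.019,0.15,0,0,0.5,-1],[0.031,-0.019,0.15,0,0,0.625,-1],[0.031,-0.019,0.15,0,0,0.75,-1],[0.031,-0.019,0.15,0,0,0.875,-1],[0.031,-0.019,0.15,0,0,1.0,-1],[0.031,-0.019,0.15,0,0,1.12,-1],[0.031,-0.019,0.15,0,0,1.24,-1]]
  ]
}}

```text
clock: 2.42
position: [0.4456, 0.3206, 0.0767]
ee_rot: [-2.184, -2.256, -0.0]
force: [0.8, -0.1, 0.0]
width: 1.002
gripper_force: 0.0
```

{"op": "jog_arm", "data": {
  "motion": [
    [[0,0,0,0,0,0.11,-1],[0,0,0,0,0,0.22,-1],[0,0,0,0,0,0.331,-1],[0,0,0,0,0,0.331,-1],[0,0,0,0,0,0.331,-1]]
  ]
}}

```text
clock: 2.83
position: [0.4459, 0.3201, 0.0766]
ee_rot: [-2.518, -1.878, 0.0]
force: [1.0, -0.1, -0.0]
width: 1.001
gripper_force: 0.0
```

Run:
```python
from h import *
s=observe(); P=s["position"]; M=R.from_rotvec(s["ee_rot"]).as_matrix(); print(s["clock"],P,np.round(M,3).tolist(),s["joints"].round(2))
p=camera_params("wrist"); im=get_image("wrist")
# fingertips vs target, drawn on the plane z=.003
t=np.array([.4498,.3148,.002]); print("to go, tool axes",M.T@(t-P))
save("w2",im)
```

```text
2.8333 [0.44592154 0.32014297 0.07662749] [[0.286, 0.958, -0.0], [0.958, -0.286, 0.0], [0.0, -0.0, -1.0]] [-1.09  0.53  0.52  1.95 -0.37  0.76 -0.64]
to go, tool axes [-0.00401684  0.00527432  0.07462505]
```

View pics/w2.png

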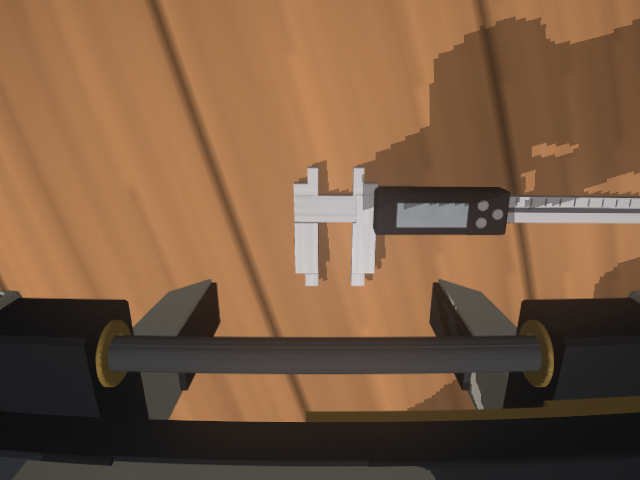

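The jaws stand between the fingers, with outer flanks at columns 296 and 375 and the long-jaw parallel part ending at row 272. I'll recheck their world position from this view.

Run:
```python
from h import *
s=observe(); P=s["position"]; M=R.from_rotvec(s["ee_rot"]).as_matrix(); print(P)
p=camera_params("wrist")
px=[[296,240],[297,271],[375,240],[374,271],[318,240],[352,240],[300,208.5],[620,209]]
W=ray(p,px,.006); print(np.round(W,4)); print(np.round((W-P)@M,4))
```

```text
[0.44613882 0.31988979 0.07668104]
[[0.431  0.3315 0.006 ]
 [0.4255 0.3126 0.006 ]
 [0.4758 0.3182 0.006 ]
 [0.4702 0.2992 0.006 ]
 [0.4435 0.3278 0.006 ]
 [0.4627 0.3221 0.006 ]
 [0.4391 0.3491 0.006 ]
 [0.6233 0.2944 0.006 ]]
[[ 0.0068 -0.0178  0.0707]
 [-0.0129 -0.0176  0.0707]
 [ 0.0068  0.0289  0.0707]
 [-0.013   0.029   0.0707]
 [ 0.0068 -0.0048  0.0707]
 [ 0.0068  0.0153  0.0707]
 [ 0.026  -0.0151  0.0707]
 [ 0.0261  0.1771  0.0706]]
```

{"op": "jog_arm", "data": {
  "motion": [
    [[-0.003,0.0055,0.03,0,0,0,-1],[-0.003,0.0055,0.055,0,0,0,-1],[-0.003,0.0055,0.068,0,0,0,-1],[-0.003,0.0055,0.0745,0,0,0,-1],[-0.003,0.0055,0.0745,0,0,0,-1],[-0.003,0.0055,0.0745,0,0,0,-0.2],[-0.003,0.0055,0.0745,0,0,0,0.1],[-0.003,0.0055,0.0745,0,0,0,0.2],[-0.003,0.0055,0.0745,0,0,0,0.3],[-0.003,0.0055,0.0745,0,0,0,0.4]]
  ],
  "force": 15
}}

```text
clock: 3.72
position: [0.4515, 0.3147, 0.0026]
ee_rot: [-2.523, -1.871, -0.001]
force: [0.6, 0.1, 0.3]
width: 0.686
gripper_force: 0.0
```

{"op": "jog_arm", "data": {
  "motion": [
    [[0,0,0,0,0,0,0.5],[0,0,0,0,0,0,0.5],[0,0,0,0,0,0,0.5],[0,0,0,0,0,0,0.5],[0,0,0,0,0,0,0.5]]
  ]
}}

```text
clock: 4.13
position: [0.4513, 0.3146, 0.0023]
ee_rot: [-2.524, -1.871, -0.0]
force: [-1.1, -0.3, 3.6]
width: 0.324
gripper_force: 2.3
```

{"op": "jog_arm", "data": {
  "motion": [
    [[0,0,0,0,0,0,0.7],[0,0,0,0,0,0,0.7],[0,0,0,0,0,0,0.7],[0,0,0,0,0,0,0.7],[0,0,0,0,0,0,0.7]]
  ],
  "force": 20
}}

```text
clock: 4.55
position: [0.4513, 0.3145, 0.0023]
ee_rot: [-2.524, -1.871, -0.0]
force: [-1.9, -0.1, 4.2]
width: 0.296
gripper_force: 20.0
```

{"op": "jog_arm", "data": {
  "motion": [
    [[0,0,0,0,0,0,-0.2],[0,0,0,0,0,0,-0.3],[0,0,0,0,0,0,-0.3],[0,0,-0.02,0,0,0,-0.5],[0,0,-0.06,0,0,0,-1],[0.01,0.02,-0.1,0,0,-0.12,-1],[0.02,0.04,-0.14,0,0,-0.24,-1],[0.029,0.06,-0.16,0,0,-0.36,-1],[0.029,0.06,-0.16,0,0,-0.48,-1],[0.029,0.06,-0.16,0,0,-0.6,-1]]
  ]
}}

```text
clock: 5.38
position: [0.5199, 0.3249, 0.1644]
ee_rot: [1.851, 2.535, 0.007]
force: [-0.3, -0.6, -0.9]
width: 0.963
gripper_force: 0.0
```

{"op": "jog_arm", "data": {
  "motion": [
    [[0,0,0,0,0,-0.12,-1],[0,0,0,0,0,-0.24,-1],[0,0,0,0,0,-0.36,-1],[0,0,0,0,0,-0.48,-1],[0,0,0,0,0,-0.6,-1],[0,0,0,0,0,-0.72,-1],[0,0,0,0,0,-0.84,-1],[0,0,0,0,0,-0.971,-1],[0,0,0,0,0,-0.971,-1],[0,0,0,0,0,-0.971,-1]]
  ]
}}

```text
clock: 6.22
position: [0.5172, 0.3243, 0.162]
ee_rot: [-0.467, -3.106, 0.0]
force: [-0.6, -0.2, 0.0]
width: 0.997
gripper_force: 0.0
```

```bash
cat >> h.py <<'E'
def snap(n):
    import pickle
    s=observe(); p=camera_params("wrist"); im=get_image("wrist"); pickle.dump((s,p,im),open(n+".p","wb")); return s,p,im
def grid(a,n,k=2,mm=20):
    b=cv2.resize(a,None,fx=k,fy=k,interpolation=cv2.INTER_CUBIC)
    for i in range(0,b.shape[1],mm*k): cv2.line(b,(i,0),(i,8),(255,0,0),1)
    for i in range(0,b.shape[0],mm*k): cv2.line(b,(0,i),(8,i),(255,0,0),1)
    save(n,b)
E
python3 - <<'E'
from h import *
s,p,im=snap("s3"); P=s["position"]; M=R.from_rotvec(s["ee_rot"]).as_matrix(); print(s["clock"],P,np.round(M,3).tolist())
yaw=np.arctan2(M[1,1],M[0,1])-np.pi/2; print(np.degrees(yaw))
a=orthor(im,p,P[:2],yaw,-.1,.1,-.06,.06,.006)
grid(a,"o3")
E
```

```text
6.2167 [0.51716774 0.32434983 0.16201644] [[-0.956, 0.294, -0.0], [0.294, 0.956, -0.0], [0.0, -0.0, -1.0]]
-17.10891105754557
```

View pics/o3.png

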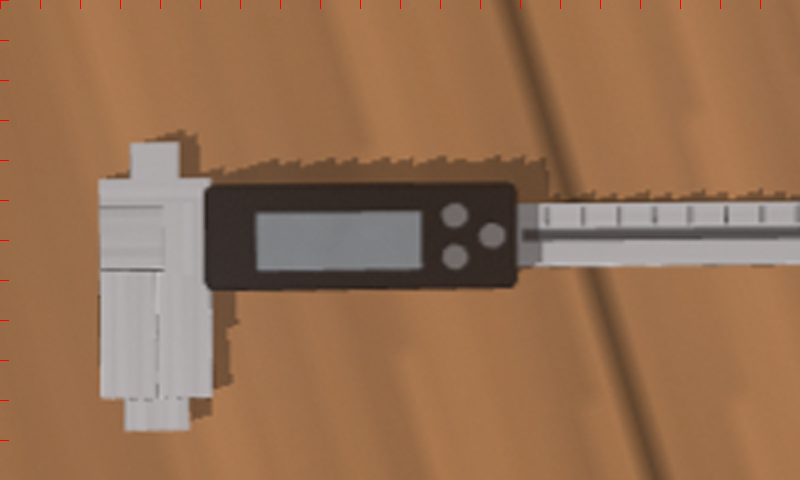

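The jaws are shut: there is no gap at column 157 and the pair measures 28 mm. Now I'll look at the tray with empty hands before grasping.

{"op": "jog_arm", "data": {
  "motion": [
    [[-0.196,-0.296,-0.11,0,0,0,-1],[-0.196,-0.296,-0.11,0,0,0,-1],[-0.196,-0.296,-0.11,0,0,0,-1],[-0.196,-0.296,-0.11,0,0,0,-1],[-0.196,-0.296,-0.11,0,0,0,-1],[-0.196,-0.296,-0.11,0,0,0,-1],[-0.196,-0.296,-0.11,0,0,0,-1],[-0.196,-0.296,-0.11,0,0,0,-1],[-0.196,-0.296,-0.11,0,0,0,-1],[-0.196,-0.296,-0.11,0,0,0,-1]]
  ]
}}

```text
clock: 7.1
position: [0.6207, -0.0258, 0.2749]
ee_rot: [0.483, 3.099, -0.007]
force: [-1.0, -1.2, 0.1]
width: 1.001
gripper_force: 0.0
```

{"op": "jog_arm", "data": {
  "motion": [
    [[0,0,0,0,0,0,-1],[0,0,0,0,0,0,-1]]
  ]
}}

```text
clock: 7.27
position: [0.6185, -0.015, 0.2719]
ee_rot: [-0.465, -3.106, -0.001]
force: [-0.3, 0.2, -0.2]
width: 1.001
gripper_force: 0.0
```

Run:
```python
from h import *
s,p,im=snap("s4"); P=s["position"]; print(s["clock"],P,s["ee_rot"])
r=[q for q in silhouettes("tray","wrist")][0]; print(r["p"],r["mask"].sum(),r["pixel"])
save("w4",im)
```

```text
7.2667 [ 0.61851429 -0.01497629  0.27189408] [-4.65352490e-01 -3.10640240e+00 -8.76222308e-04]
0.74 63359 [303.0, 123.2]
```

View pics/w4.png

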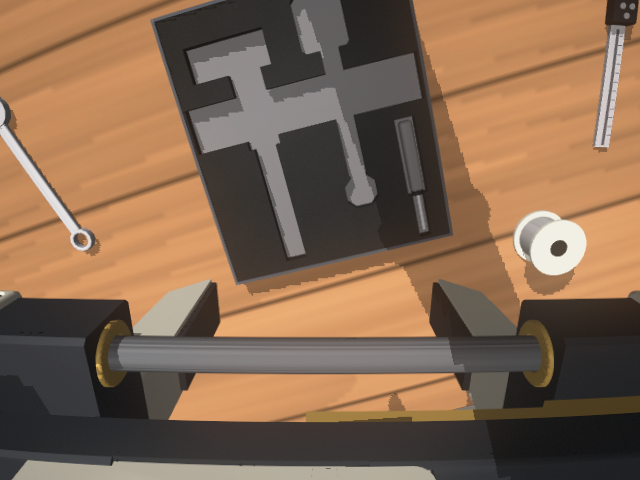

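The tray shows its outer corners at (153,20), (237,283) and (452,235), with the caliper cut-out on the left and the spanner cut-out at about (350,150). I'll fit its pose from the corners and check the result in a rectified view.

Run:
```python
from h import *
import pickle
s,p,im=pickle.load(open("s4.p","rb"))
W=ray(p,[[153,20],[237,283],[452,235]],.022)[:,:2]; m=np.array([[-138,-120],[138,-120],[138,120]])/1e3
print(W, np.linalg.norm(W[1]-W[0]),np.linalg.norm(W[2]-W[1]))
A=W-W.mean(0); B=m-m.mean(0)
yaw=np.arctan2((B[:,0]*A[:,1]-B[:,1]*A[:,0]).sum(),(A*B).sum()); c,sn=np.cos(yaw),np.sin(yaw)
t=W.mean(0)-np.array([[c,-sn],[sn,c]])@m.mean(0); print(np.degrees(yaw),t)
np.save("tray.npy",[t[0],t[1],yaw])
a=orthor(im,p,t,yaw,-.15,.15,-.13,.13,.022); b=cv2.resize(a,None,fx=4/3,fy=4/3,interpolation=cv2.INTER_CUBIC)
k=1000*8/3
def L(x0,y0,x1,y1,col): cv2.line(b,(int((x0/1e3+.15)*k),int((.13-y0/1e3)*k)),(int((x1/1e3+.15)*k),int((.13-y1/1e3)*k)),col,1)
for x in(-138,138): L(x,-120,x,120,(255,0,0))
for y in(-120,120): L(-138,y,138,y,(255,0,0))
for x in(-50,-6): L(x,-115,x,115,(0,255,0))
L(-130,-48,130,-48,(255,255,0)); L(-130,36,130,36,(255,255,0)); L(70,20,70,52,(255,255,0)); L(-88,-100,-88,-20,(255,255,0))
save("o4",b)
```

```text
[[ 0.41475946 -0.11827086]
 [ 0.68684713 -0.13474214]
 [ 0.70217046  0.10175096]] 0.2725857704724698 0.23698900913087484
-3.571407696544221 [ 0.55784005 -0.00763291]
```

View pics/o4.png

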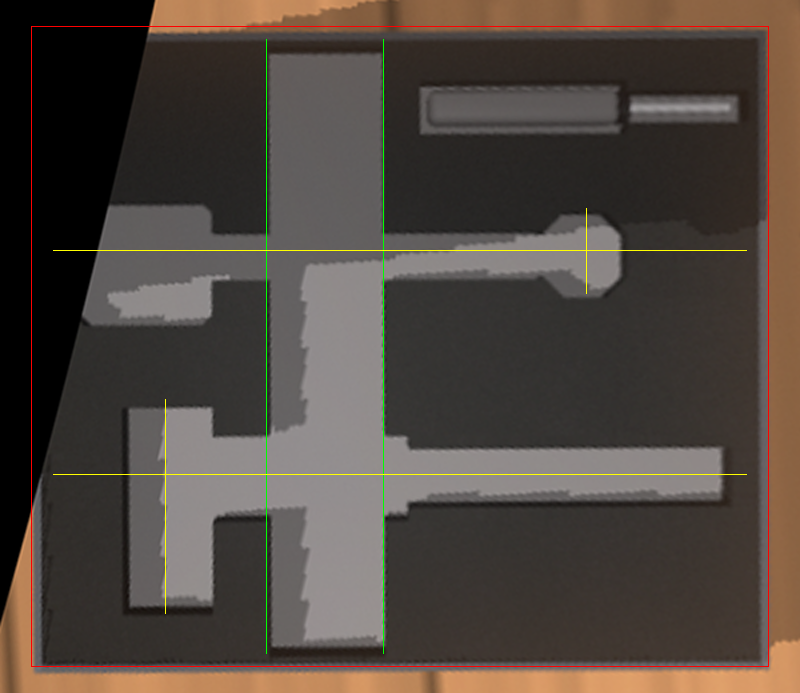

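The fit is good. The channel and cut-outs match the model, with a residual of -1.5 mm in tray y that I've corrected. That puts the tray at (0.5579, -0.0091) with yaw -3.6°. Next I'll go to the caliper grip.

{"op": "jog_arm", "data": {
  "motion": [
    [[0.1976,0.2958,0.15,0,0,0,-1],[0.1976,0.2958,0.15,0,0,0,-1],[0.1976,0.2958,0.15,0,0,0,-1],[0.1976,0.2958,0.15,0,0,0,-1],[0.1976,0.2958,0.15,0,0,0,-1],[0.1976,0.2958,0.15,0,0,0,-1],[0.1976,0.2958,0.15,0,0,0,-1],[0.1976,0.2958,0.15,0,0,0,-1],[0.1976,0.2958,0.15,0,0,0,-1],[0.1976,0.2958,0.15,0,0,0,-1]]
  ]
}}

```text
clock: 8.2
position: [0.5094, 0.3334, 0.1192]
ee_rot: [-0.446, -3.104, -0.002]
force: [-1.3, 0.7, 0.2]
width: 1.0
gripper_force: 0.0
```

{"op": "jog_arm", "data": {
  "motion": [
    [[0,0,0,0,0,0,-1],[0,0,0,0,0,0,-1],[0,0,0,0,0,0,-1]]
  ]
}}

```text
clock: 8.45
position: [0.5159, 0.3242, 0.1225]
ee_rot: [0.462, 3.107, -0.001]
force: [0.2, -0.2, -0.0]
width: 1.001
gripper_force: 0.0
```

Run:
```python
from h import *
P=[];
for i in range(3):
    s,p,im=snap("s5"); P.append(s["position"])
P=np.mean(P,0); M=R.from_rotvec(s["ee_rot"]).as_matrix(); print(s["clock"],P,s["ee_rot"],"to go",M.T@(np.array([.5166,.3258,.002])-P))
```

```text
8.55 [0.51625887 0.3238138  0.12274112] [4.64864470e-01 3.10587723e+00 8.45419830e-05] to go [0.00038806 0.0019726  0.1207412 ]
```

{"op": "jog_arm", "data": {
  "motion": [
    [[0,0.002,0.04,0,0,0,-1],[0,0.002,0.075,0,0,0,-1],[0,0.002,0.1,0,0,0,-1],[0,0.002,0.115,0,0,0,-0.5],[0,0.002,0.1205,0,0,0,-0.2],[0,0.002,0.1205,0,0,0,0],[0,0.002,0.1205,0,0,0,0.2],[0,0.002,0.1205,0,0,0,0.35],[0,0.002,0.1205,0,0,0,0.5],[0,0.002,0.1205,0,0,0,0.7]]
  ],
  "force": 25
}}

```text
clock: 9.43
position: [0.5166, 0.3268, 0.0024]
ee_rot: [0.462, 3.107, 0.001]
force: [-0.2, 0.3, -0.1]
width: 0.539
gripper_force: 0.0
```

{"op": "jog_arm", "data": {
  "motion": [
    [[0,0,0,0,0,0,0.9],[0,0,0,0,0,0,0.9],[0,0,0,0,0,0,0.9],[0,0,0,0,0,0,0.9]]
  ]
}}

```text
clock: 9.77
position: [0.5161, 0.3267, 0.0018]
ee_rot: [-0.462, -3.107, 0.0]
force: [-1.2, -1.3, 1.2]
width: 0.282
gripper_force: 25.0
```

{"op": "jog_arm", "data": {
  "motion": [
    [[0,0,-0.01,0,0,0,0.9],[0,0,-0.03,0,0,0,0.9],[0,0,-0.055,0,0,0,0.9],[-0.008,-0.022,-0.08,0,0,0,0.9],[-0.018,-0.052,-0.08,0,0,0,0.9],[-0.029,-0.087,-0.08,0,0,0,0.9],[-0.041,-0.122,-0.08,0,0,0,0.9],[-0.053,-0.157,-0.08,0,0,0,0.9],[-0.065,-0.192,-0.08,0,0,-0.05,0.9],[-0.077,-0.227,-0.08,0,0,-0.1,0.9]]
  ]
}}

```text
clock: 10.6
position: [0.5236, 0.0857, 0.0824]
ee_rot: [0.302, 3.127, 0.0]
force: [1.1, 0.7, -2.2]
width: 0.28
gripper_force: 25.0
```

{"op": "jog_arm", "data": {
  "motion": [
    [[-0.015,-0.034,0,0,0,-0.05,0.9],[-0.03,-0.069,0,0,0,-0.1,0.9],[-0.044,-0.104,0,0,0,-0.13,0.9],[-0.055,-0.125,0,0,0,-0.13,0.9],[-0.059,-0.13,0,0,0,-0.13,0.9],[-0.059,-0.13,0,0,0,-0.13,0.9],[-0.059,-0.13,0,0,0,-0.13,0.9]]
  ]
}}

```text
clock: 11.18
position: [0.5565, -0.0509, 0.0819]
ee_rot: [-0.102, -3.14, -0.001]
force: [0.2, 0.6, -1.7]
width: 0.284
gripper_force: 25.0
```

```bash
cat >> h.py <<'E'
def togo(t,n="s",k=4):
    P=[]; V=[]
    for i in range(k):
        s,p,im=snap(n); P.append(s["position"]); r=R.from_rotvec(s["ee_rot"]).as_matrix(); V.append(r)
    P=np.mean(P,0); M=R.from_matrix(V).mean().as_matrix()
    print(s["clock"],P.round(4),"tray-yaw of tool",np.degrees(np.arctan2(-M[0,1],M[1,1])).round(2),"tilt",M[:2,2].round(4),"to go",(M.T@(np.array(t)-P)).round(4),s["width"],s["gripper_force"])
    return s,p,im
E
python3 - <<'E'
from h import *
s,p,im=togo([.5270,-.0553,.010],"s6"); save("w6",im)
E
```

```text
11.3333 [ 0.5563 -0.0499  0.0818] tray-yaw of tool -3.63 tilt [-0.0004  0.0009] to go [ 0.0289 -0.0073  0.0718] 0.2768505686657385 24.997801780700684
```

View pics/w6.png

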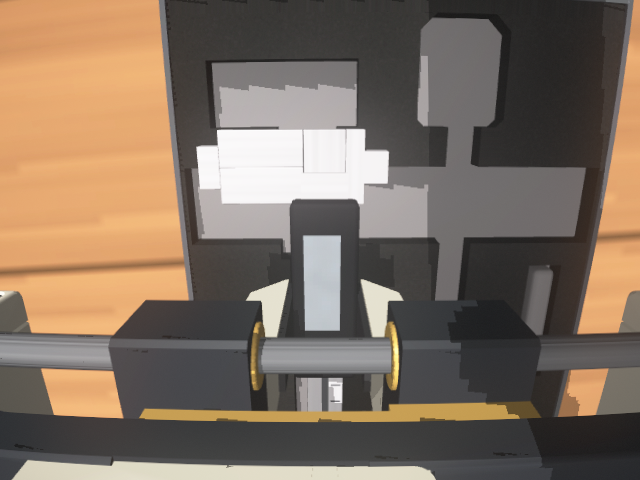

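The calipers hang straight in the gripper: jaws at rows 129–203, housing at columns 291–358. The jaw pocket sits just ahead, rows 62–127 and columns 212–357. I'll compare both numerically in the TCP frame.

Run:
```python
from h import *
import pickle
s,p,im=pickle.load(open("s6.p","rb")); M=R.from_rotvec(s["ee_rot"]).as_matrix(); P=np.array([.5563,-.0499,.0818])
f=lambda px,z:((ray(p,px,z)-P)@M).round(4)[:,:2].tolist()
print("jaw flanks x / tips y", f([[260,129],[260,203],[218,165],[365,165],[198,165],[388,165]],.086))
print("housing sides", f([[291,260],[358,260]],.0948))
print("beam at jaws (step lines)", f([[303,150]],.086))
print("pocket floor", f([[285,62],[212,95],[357,95]],.008),"foam", f([[285,127],[207,62],[210,127]],.020))
print("channel floor", f([[320,167],[480,168],[480,238]],.008), "foam",f([[250,238],[480,238]],.02))
print("shank floor",f([[449,200],[473,150],[447,150],[438,270],[463,270]],.008),f([[449,150],[475,150],[438,270],[463,270]],.02))
c=cv2.resize(cv2.cvtColor(im,cv2.COLOR_RGB2GRAY)[40:250,180:400],None,fx=1,fy=1)
g=cv2.GaussianBlur(im.astype(float).mean(2),(0,0),.8)
def ed(line,a): 
    d=np.diff(line); i=np.argsort(-abs(d))[:6]; return sorted([(int(j+a),int(d[j])) for j in i])
print("col 250",ed(g[40:250,250],40)); print("col 560",ed(g[120:280,560],120)); print("row 95",ed(g[95,170:400],170)); print("row 265",ed(g[265,230:420],230)); print("row 150",ed(g[150,170:500],170))
```

```text
jaw flanks x / tips y [[0.0734, -0.0218], [0.0455, -0.023], [0.0602, -0.0383], [0.06, 0.0173], [0.0603, -0.046], [0.0601, 0.026]]
housing sides [[0.0253, -0.0108], [0.0252, 0.0147]]
beam at jaws (step lines) [[0.0656, -0.006]]
pocket floor [[0.1052, -0.0191], [0.0886, -0.0595], [0.0881, 0.0197]] foam [[0.0715, -0.0188], [0.1044, -0.0578], [0.0719, -0.0585]]
channel floor [[0.0488, -0.0006], [0.0485, 0.0914], [0.0063, 0.0959]] foam [[0.0104, -0.0404], [0.0101, 0.091]]
shank floor [[0.0297, 0.0748], [0.0587, 0.0863], [0.0586, 0.0713], [-0.0143, 0.0719], [-0.0144, 0.0875]] [[0.0597, 0.0688], [0.0598, 0.083], [-0.0094, 0.0682], [-0.0095, 0.0831]]
col 250 [(61, 41), (126, -39), (128, 49), (129, 66), (237, -37), (238, -36)]
col 560 [(165, 8), (166, 23), (167, 20), (235, -22), (236, -25), (237, -12)]
row 95 [(171, -28), (172, -24), (212, 24), (213, 30), (355, -36), (356, -47)]
row 265 [(302, 43), (303, 53), (304, 20), (339, -44), (340, -53), (341, -20)]
row 150 [(195, 57), (196, 65), (301, -29), (303, 32), (364, -39), (471, -33)]
```

{"op": "jog_arm", "data": {
  "motion": [
    [[0.01,-0.003,0,0,0,0,0.9],[0.02,-0.006,0.01,0,0,0,0.9],[0.0289,-0.0095,0.025,0,0,0,0.9],[0.0289,-0.0095,0.04,0,0,0,0.9],[0.0289,-0.0095,0.054,0,0,0,0.9],[0.0289,-0.0095,0.054,0,0,0,0.9],[0.0289,-0.0095,0.054,0,0,0,0.9],[0.0289,-0.0095,0.054,0,0,0,0.9]]
  ]
}}

```text
clock: 12.05
position: [0.5272, -0.059, 0.0284]
ee_rot: [0.101, 3.139, 0.0]
force: [0.7, 0.1, -1.0]
width: 0.28
gripper_force: 25.0
```

Run:
```python
from h import *
s,p,im=togo([.5270,-.0553,.010],"s7"); b=cv2.resize(im[90:330,170:490],(800,600),interpolation=cv2.INTER_CUBIC); save("w7",b)
```

```text
12.2 [ 0.5276 -0.0591  0.0286] tray-yaw of tool -3.7 tilt [0.0012 0.    ] to go [0.0008 0.0037 0.0186] 0.2806460502442384 24.997677505016327
```

View pics/w7.png

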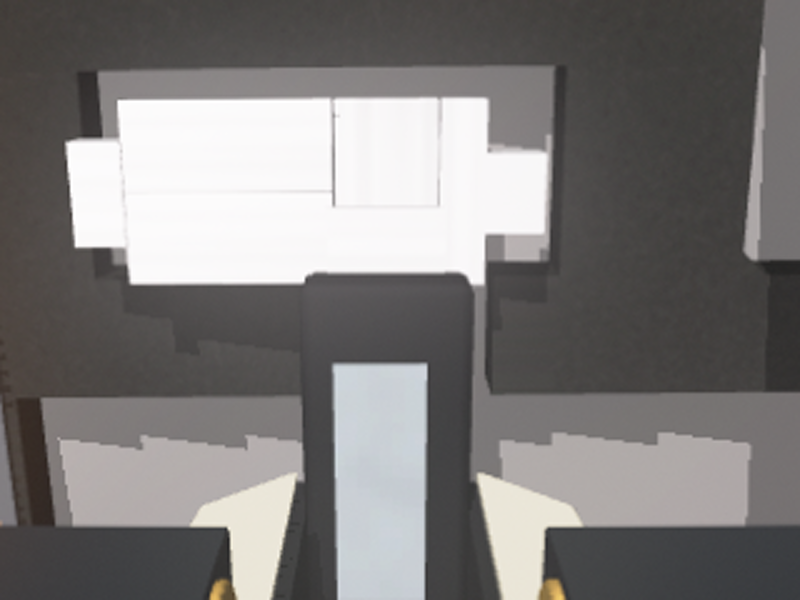

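The jaws hover just over their pocket. In crop pixels the tips span columns 70–548, while the pocket foam edges span 79–566. I'll compute the offset.

Run:
```python
from h import *
import pickle
s,p,im=pickle.load(open("s7.p","rb")); M=R.from_rotvec(s["ee_rot"]).as_matrix(); P=s["position"]
f=lambda px,z:((ray(p,[[170+a/2.5,90+b/2.5] for a,b in px],z)-P)@M).round(4)[:,:2].tolist()
print("jaw tips y",f([[67,142],[548,152]],.0326)," body ends",f([[118,100],[488,100]],.0326),"flanks x",f([[220,98],[220,285]],.0326))
print("housing",f([[303,300],[471,300]],.0416), "screen", f([[333,400],[427,400]],.0416))
print("pocket foam",f([[79,72],[566,67],[560,262]],.02),"floor",f([[100,72],[555,67]],.008), "x ",f([[300,67]],.008),f([[520,262]],.02))
print("channel x",f([[600,393],[200,396]],.02),f([[600,393]],.008))
```

```text
jaw tips y [[0.0671, -0.0463], [0.0653, 0.0258]]  body ends [[0.0731, -0.0381], [0.0729, 0.0166]] flanks x [[0.0733, -0.0229], [0.045, -0.0242]]
housing [[0.0447, -0.0106], [0.0447, 0.014]] screen [[0.0292, -0.0065], [0.0292, 0.0077]]
pocket foam [[0.077, -0.0474], [0.0775, 0.0301], [0.046, 0.0305]] floor [[0.0768, -0.0473], [0.0773, 0.0303]] x  [[0.0773, -0.013]] [[0.046, 0.0238]]
channel x [[0.0229, 0.0386], [0.0224, -0.0308]] [[0.0188, 0.0413]]
```

{"op": "jog_arm", "data": {
  "motion": [
    [[0.0009,0.0017,0,0,0,-0.004,0.9],[0.0009,0.0017,0,0,0,-0.004,0.9],[0.0009,0.0017,0.004,0,0,-0.004,0.9],[0.0009,0.0017,0.008,0,0,-0.004,0.9],[0.0009,0.0017,0.012,0,0,-0.004,0.9],[0.0009,0.0017,0.015,0,0,-0.004,0.9],[0.0009,0.0017,0.015,0,0,-0.004,0.9]]
  ]
}}

```text
clock: 12.83
position: [0.5257, -0.0575, 0.0118]
ee_rot: [-0.096, -3.139, 0.0]
force: [-0.8, 0.1, -2.6]
width: 0.278
gripper_force: 25.0
```

{"op": "jog_arm", "data": {
  "motion": [
    [[0,0,0.001,0,0,0,0.9],[0,0,0.002,0,0,0,0.9],[0,0,0.003,0,0,0,0.9],[0,0,0.003,0,0,0,0.9],[0,0,0.003,0,0,0,0.9]]
  ]
}}

```text
clock: 13.25
position: [0.5265, -0.0575, 0.0098]
ee_rot: [0.096, 3.14, 0.0]
force: [0.3, 0.2, -2.2]
width: 0.278
gripper_force: 25.0
```

Run:
```python
from h import *
s,p,im=togo([.5270,-.0553,.010],"s8"); print(s["force"],s["ft_torque"])
M=R.from_rotvec(s["ee_rot"]).as_matrix();P=s["position"]
g=cv2.GaussianBlur(im.astype(float).mean(2),(0,0),.7)
save("w8",im)
```

```text
13.4 [ 0.5264 -0.0575  0.0098] tray-yaw of tool -3.49 tilt [0.0002 0.    ] to go [-0.0005  0.0022 -0.0002] 0.2795585534716372 24.997675716876984
[-0.28701363  1.25317745 -1.70776798] [ 0.05337681 -0.04433448 -0.0150186 ]
```

It went in freely and the hand still carries the weight. I'll ease down to first contact.

{"op": "jog_arm", "data": {
  "motion": [
    [[0,0,0.0004,0,0,0,0.9],[0,0,0.0008,0,0,0,0.9],[0,0,0.0008,0,0,0,0.9]]
  ]
}}

```text
clock: 13.7
position: [0.5264, -0.0575, 0.0097]
ee_rot: [0.096, 3.14, 0.0]
force: [-2.8, 1.0, 9.9]
width: 0.284
gripper_force: 25.0
```

{"op": "jog_arm", "data": {
  "motion": [
    [[0,0,0.0004,0,0,0,0.9],[0,0,0.0004,0,0,0,0.9]]
  ]
}}

```text
clock: 13.87
position: [0.5264, -0.0575, 0.0097]
ee_rot: [0.096, 3.14, 0.0]
force: [-4.6, 1.6, 15.9]
width: 0.278
gripper_force: 25.0
```

{"op": "jog_arm", "data": {
  "motion": [
    [[0,0,0,0,0,0,0.4],[0,0,0,0,0,0,0.3],[0,0,0,0,0,0,0.2],[0,0,0,0,0,0,0.2],[0,0,-0.02,0,0,0,0.2],[0,0,-0.05,0,0,0,0],[-0.01,0,-0.09,0,0,0,-1],[-0.03,0,-0.13,0,0,0,-1],[-0.05,0,-0.16,0,0,0,-1],[-0.05,0,-0.16,0,0,0,-1]]
  ]
}}

```text
clock: 14.7
position: [0.5833, -0.0609, 0.1756]
ee_rot: [0.095, 3.127, 0.0]
force: [1.2, 0.1, 0.7]
width: 0.714
gripper_force: 0.0
```

Run:
```python
from h import *
import pickle
s,p,im=snap("s9"); print(s["clock"],s["position"],s["ee_rot"])
t=camera_params("top"); W=ray(t,[[414,250],[429,314]],.008); print(W, np.degrees(np.arctan2(*(W[0]-W[1])[[1,0]])))
s4,p4,_=pickle.load(open("s4.p","rb")); print(ray(p4,[[82,239]],.009))
```

```text
14.7 [ 0.58333811 -0.0608668   0.17563983] [9.50668760e-02 3.12675728e+00 1.38730864e-04]
[[ 0.59929221 -0.29372734  0.008     ]
 [ 0.43378551 -0.33252607  0.008     ]] 13.19326598828474
[[ 0.59104535 -0.28878697  0.009     ]]
```

{"op": "jog_arm", "data": {
  "motion": [
    [[0.0557,-0.2528,-0.06,0,0,-0.1,-1],[0.0557,-0.2528,-0.06,0,0,-0.2,-1],[0.0557,-0.2528,-0.06,0,0,-0.292,-1],[0.0557,-0.2528,-0.06,0,0,-0.292,-1],[0.0557,-0.2528,-0.06,0,0,-0.292,-1],[0.0557,-0.2528,-0.06,0,0,-0.292,-1],[0.0557,-0.2528,-0.06,0,0,-0.292,-1],[0.0557,-0.2528,-0.06,0,0,-0.292,-1],[0.0557,-0.2528,-0.06,0,0,-0.292,-1],[0.0557,-0.2528,-0.06,0,0,-0.292,-1]]
  ]
}}

```text
clock: 15.58
position: [0.5051, -0.3078, 0.2272]
ee_rot: [0.364, -3.119, -0.003]
force: [-0.3, 0.3, 0.3]
width: 1.003
gripper_force: 0.0
```

Run:
```python
from h import *
import pickle
s,p,im=togo([.4966,-.3114,.002],"s10"); P=s["position"]
yaw=np.radians(13.2); o=np.array([.4966,-.3114])
a=orthor(im,p,o,yaw,-.125,.125,-.035,.035,.007); m=cv2.resize(a,(800,224),interpolation=cv2.INTER_CUBIC) # 3.2px/mm
for i in range(0,26): cv2.line(m,(i*32+16,0),(i*32+16,6),(255,0,0),1)
cv2.line(m,(0,112),(15,112),(255,0,0),1)
s9,p9,i9=pickle.load(open("s9.p","rb"))
b=orthor(i9,p9,[.5579,-.0091],np.radians(-3.57),-.14,.14,-.125,.07,.02); b=cv2.resize(b,(536,373))
c=np.zeros((600,800,3),np.uint8); c[:224]=m; c[226:599,:536]=b; c[230:430,538:]=cv2.resize(im,(262,200)); save("m10",c)
# shank by colour in the rectified view: steel is unsaturated and bright
hsv=cv2.cvtColor(a,cv2.COLOR_RGB2HSV); k=(hsv[...,1]<70)&(hsv[...,2]>90); 
for x in (-40,-20,0,20,40,60,80):
    q=np.where(k[:,int((x+125)*2)])[0]; print(x,(35-(q.min()/2)).round(1),(35-q.max()/2).round(1)) if len(q) else print(x)
for y in(-8,0,8): q=np.where(k[int((35-y)*2)])[0]; print("y",y,q.min()/2-125,q.max()/2-125)
```

```text
15.7333 [ 0.5054 -0.3075  0.2274] tray-yaw of tool 13.37 tilt [-0.0013  0.0016] to go [ 0.0093 -0.0022  0.2254] 0.9994583095398476 0.0
-40 4.5 -6.5
-20 4.0 -7.0
0 4.0 -7.5
20 4.0 -7.5
40 3.5 -7.5
60 3.5 -8.0
80 3.5 -8.0
y -8 -79.5 109.5
y 0 -82.0 110.0
y 8 -96.0 105.0
```

View pics/m10.png

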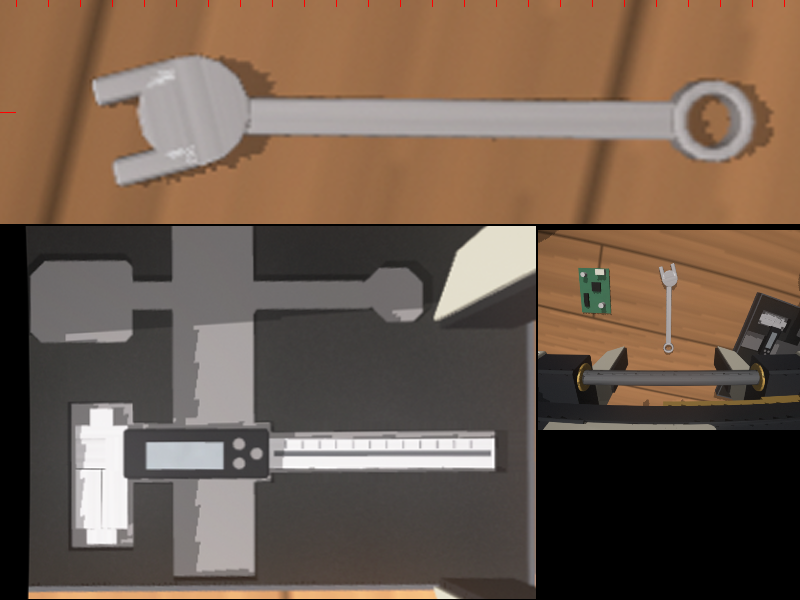

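The calipers lie home in their cut-out, shut (lower panel, beam in slot at rows 431–475). The spanner's ring is at (713,121) and its shank centre is 1.6 mm below the frame axis, tilted -0.6°. Now I'll grasp it.

{"op": "jog_arm", "data": {
  "motion": [
    [[0.0095,-0.0054,0.04,0,0,0.0134,-1],[0.0095,-0.0054,0.08,0,0,0.0134,-1],[0.0095,-0.0054,0.12,0,0,0.0134,-1],[0.0095,-0.0054,0.16,0,0,0.0134,-1],[0.0095,-0.0054,0.19,0,0,0.0134,-1],[0.0095,-0.0054,0.21,0,0,0.0134,-0.6],[0.0095,-0.0054,0.22,0,0,0.0134,-0.3],[0.0095,-0.0054,0.2254,0,0,0.0134,0],[0.0095,-0.0054,0.2254,0,0,0.0134,0.3],[0.0095,-0.0054,0.2254,0,0,0.0134,0.5]]
  ],
  "force": 25
}}

```text
clock: 16.62
position: [0.4981, -0.3171, 0.0042]
ee_rot: [-0.342, 3.122, -0.001]
force: [-0.0, 0.0, -0.1]
width: 0.685
gripper_force: 0.0
```

{"op": "jog_arm", "data": {
  "motion": [
    [[0,0,0,0,0,0,0.7],[0,0,0,0,0,0,0.8],[0,0,0,0,0,0,0.9],[0,0,0,0,0,0,1],[0,0,0,0,0,0,1],[0,0,0,0,0,0,1],[0,0,0,0,0,0,1]]
  ]
}}

```text
clock: 17.2
position: [0.4972, -0.3169, 0.0032]
ee_rot: [-0.341, 3.123, 0.0]
force: [-0.2, 1.5, 1.1]
width: 0.177
gripper_force: 1.3
```

Run:
```python
from h import *
togo([.5322,.0286,.010],"s11")
```

```text
17.35 [ 0.4972 -0.3168  0.0031] tray-yaw of tool 12.47 tilt [-0.0001  0.0003] to go [-0.1088  0.3297 -0.0068] 0.12528130805722504 25.00004768371582
```

{"op": "jog_arm", "data": {
  "motion": [
    [[0,0,-0.01,0,0,0,1],[0,0,-0.03,0,0,0,1],[0,0,-0.055,0,0,0,1],[-0.006,0.022,-0.08,0,0,0,1],[-0.016,0.052,-0.08,0,0,0,1],[-0.027,0.085,-0.08,0,0,0.05,1],[-0.038,0.118,-0.08,0,0,0.1,1],[-0.049,0.151,-0.08,0,0,0.15,1],[-0.06,0.184,-0.08,0,0,0.2,1],[-0.071,0.217,-0.08,0,0,0.24,1]]
  ]
}}

```text
clock: 18.23
position: [0.5197, -0.0882, 0.0838]
ee_rot: [0.039, 3.141, 0.0]
force: [-0.0, 0.5, -2.4]
width: 0.12
gripper_force: 25.0
```

Run:
```python
from h import *
togo([.5311,.0265,.083],"s12")
```

```text
18.3833 [ 0.5203 -0.0837  0.0836] tray-yaw of tool -1.07 tilt [0.0005 0.0025] to go [-0.0087  0.1104  0.0009] 0.12034858280246963 24.994424879550934
```

{"op": "jog_arm", "data": {
  "motion": [
    [[-0.002,0.03,0,0,0,0.02,1],[-0.005,0.06,0,0,0,0.0436,1],[-0.0087,0.09,0,0,0,0.0436,1],[-0.0087,0.1104,0,0,0,0.0436,1],[-0.0087,0.1104,0.02,0,0,0.0436,1],[-0.0087,0.1104,0.035,0,0,0.0436,1],[-0.0087,0.1104,0.048,0,0,0.0436,1],[-0.0087,0.1104,0.052,0,0,0.0436,1],[-0.0087,0.1104,0.052,0,0,0.0436,1],[-0.0087,0.1104,0.052,0,0,0.0436,1]]
  ]
}}

```text
clock: 19.27
position: [0.5311, 0.0193, 0.0316]
ee_rot: [0.106, 3.14, -0.001]
force: [0.1, 0.2, -0.8]
width: 0.125
gripper_force: 25.0
```

Run:
```python
from h import *
s,p,im=togo([.5311,.0265,.0111],"s13"); P=s["position"]; M=R.from_rotvec(s["ee_rot"]).as_matrix()
f=lambda px,z:((ray(p,px,z)-P)@M).round(4)[:,:2]
# rectified view in the tool frame (x=tool x, y=tool y) of the head: edges of steel, foam and floor
for r in silhouettes("spanner_grip","wrist")[:1]:
    m=r["mask"]; v,u=np.where(m); print(r["p"],m.sum(),u.min(),u.max(),v.min(),v.max())
    for row in range(v.min(),v.max(),12):
        q=np.where(m[row])[0]
        if len(q): print(row,q.min(),q.max(),f([[q.min(),row],[q.max(),row]],P[2]+.006).tolist())
g=im.astype(int).mean(2).astype(int)
for row in (200,): print(row,g[row,230:420:3].tolist())
```

```text
19.4167 [0.5314 0.0197 0.0319] tray-yaw of tool -3.84 tilt [ 0.001  -0.0001] to go [0.0008 0.0067 0.0208] 0.12679425027110036 24.994059205055237
0.96 14469 264 375 64 412
64 347 352 [[0.0957, 0.0095], [0.0957, 0.0113]]
76 334 358 [[0.0916, 0.005], [0.0916, 0.0134]]
88 266 362 [[0.0877, -0.0192], [0.0876, 0.0149]]
100 264 365 [[0.0836, -0.02], [0.0835, 0.0161]]
112 269 369 [[0.0794, -0.0184], [0.0793, 0.0176]]
124 273 371 [[0.0751, -0.0171], [0.0751, 0.0185]]
136 276 374 [[0.0709, -0.0161], [0.0708, 0.0197]]
148 279 375 [[0.0665, -0.0152], [0.0665, 0.0202]]
160 283 374 [[0.0621, -0.0138], [0.0621, 0.0199]]
172 288 371 [[0.0576, -0.0121], [0.0576, 0.019]]
184 297 362 [[0.0531, -0.0088], [0.0531, 0.0157]]
196 309 344 [[0.0485, -0.0043], [0.0484, 0.009]]
208 311 341 [[0.0438, -0.0036], [0.0438, 0.0079]]
220 310 339 [[0.039, -0.0041], [0.039, 0.0072]]
232 310 339 [[0.0342, -0.0041], [0.0342, 0.0072]]
244 310 338 [[0.0292, -0.0042], [0.0292, 0.0068]]
256 310 338 [[0.0242, -0.0042], [0.0242, 0.0069]]
268 310 339 [[0.0191, -0.0043], [0.0191, 0.0073]]
280 311 340 [[0.0139, -0.004], [0.0138, 0.0078]]
292 311 338 [[0.0085, -0.004], [0.0085, 0.007]]
304 311 338 [[0.0031, -0.0041], [0.0031, 0.0071]]
316 312 336 [[-0.0025, -0.0037], [-0.0025, 0.0063]]
328 312 337 [[-0.0082, -0.0038], [-0.0082, 0.0068]]
376 311 336 [[-0.0323, -0.0045], [-0.0324, 0.0065]]
388 311 337 [[-0.0388, -0.0046], [-0.0388, 0.007]]
400 311 337 [[-0.0454, -0.0047], [-0.0454, 0.0071]]
200 [70, 71, 71, 70, 71, 72, 70, 71, 71, 74, 73, 77, 74, 77, 76, 78, 81, 80, 80, 78, 76, 77, 77, 75, 70, 72, 73, 246, 250, 251, 198, 197, 199, 200, 200, 196, 166, 132, 131, 130, 129, 129, 128, 61, 64, 63, 61, 59, 60, 58, 60, 57, 57, 56, 54, 53, 51, 52, 51, 49, 50, 48, 49, 47]
```

{"op": "jog_arm", "data": {
  "motion": [
    [[0.0008,0.0067,0,0,0,-0.004,1],[0.0008,0.0067,0,0,0,-0.004,1],[0.0008,0.0067,0.002,0,0,-0.004,1],[0.0008,0.0067,0.004,0,0,-0.004,1],[0.0008,0.0067,0.004,0,0,-0.004,1]]
  ]
}}

```text
clock: 19.93
position: [0.5302, 0.0272, 0.0267]
ee_rot: [-0.097, -3.14, 0.0]
force: [-1.2, -0.1, -1.3]
width: 0.126
gripper_force: 25.0
```

Run:
```python
from h import *
s,p,im=togo([.5311,.0265,.0111],"s14"); P=s["position"]; M=R.from_rotvec(s["ee_rot"]).as_matrix()
# gray profiles along tool y at fixed tool x, projected at foam-top z=.02: 1 mm steps
def prof(x,z,ys): 
    X=P+np.array([[x,y,0] for y in ys])@M.T; X[:,2]=z
    q=proj(p,X).astype(np.float32); return cv2.remap(im,q[:,0],q[:,1],cv2.INTER_LINEAR).mean(1).astype(int)if 0 else cv2.remap(im,q[None,:,0],q[None,:,1],cv2.INTER_LINEAR)[0].mean(1).astype(int)
def profx(y,z,xs):
    X=P+np.array([[x,y,0] for x in xs])@M.T; X[:,2]=z
    q=proj(p,X).astype(np.float32); return cv2.remap(im,q[None,:,0],q[None,:,1],cv2.INTER_LINEAR)[0].mean(1).astype(int)
ys=np.arange(-40,41)/1e3
for x in (.035,.05,.065,.075,.085): print(x,"y-40..40",prof(x,.02,ys).tolist())
xs=np.arange(10,120)/1e3
for y in (-.018,0.,.02): print(y,"x10..",profx(y,.02,xs).tolist())
```

```text
20.0833 [0.5303 0.0271 0.0269] tray-yaw of tool -3.55 tilt [-0.0005 -0.0001] to go [-0.0008 -0.0006  0.0158] 0.12024340810994201 24.99401181936264
0.035 y-40..40 [69, 69, 72, 71, 70, 70, 69, 69, 69, 69, 70, 70, 69, 70, 72, 71, 73, 71, 72, 72, 71, 71, 73, 75, 73, 74, 76, 77, 79, 79, 78, 79, 78, 99, 129, 144, 188, 196, 197, 198, 194, 195, 196, 198, 199, 198, 195, 167, 118, 126, 68, 63, 63, 62, 62, 61, 61, 60, 58, 58, 58, 57, 57, 56, 54, 54, 53, 53, 53, 52, 52, 51, 52, 51, 49, 51, 49, 48, 49, 48, 47]
0.05 y-40..40 [71, 70, 71, 70, 69, 70, 69, 71, 70, 70, 70, 70, 74, 73, 74, 67, 51, 103, 132, 133, 187, 187, 186, 187, 187, 187, 187, 188, 187, 186, 183, 212, 239, 195, 194, 194, 193, 192, 191, 192, 192, 191, 191, 191, 190, 190, 190, 190, 189, 189, 187, 186, 185, 185, 184, 184, 158, 126, 126, 126, 111, 50, 58, 59, 57, 56, 55, 54, 55, 53, 53, 52, 51, 52, 49, 50, 48, 49, 47, 46, 48]
0.065 y-40..40 [71, 71, 70, 70, 70, 70, 71, 74, 71, 72, 73, 75, 76, 75, 78, 70, 55, 108, 135, 135, 135, 191, 191, 190, 203, 246, 251, 251, 253, 254, 255, 253, 197, 195, 193, 192, 192, 192, 192, 192, 193, 193, 195, 
[... 1825 characters left out ...]
, 201, 174, 135, 135, 135, 134, 134, 133, 133, 132, 132, 132, 131, 131, 131, 131, 113, 46, 57, 56, 55, 54, 54, 53, 53, 52, 90, 93, 92, 118, 126, 126, 127, 126, 125, 124, 122, 121, 120, 119]
0.02 x10.. [124, 123, 123, 123, 124, 123, 123, 124, 123, 123, 119, 63, 60, 59, 59, 59, 58, 58, 59, 57, 57, 58, 57, 57, 57, 58, 58, 57, 57, 57, 58, 59, 59, 59, 55, 50, 50, 55, 110, 111, 111, 119, 118, 117, 115, 138, 167, 181, 186, 189, 191, 186, 182, 184, 186, 188, 190, 194, 195, 192, 183, 155, 135, 109, 98, 98, 109, 106, 104, 113, 109, 107, 106, 105, 101, 98, 103, 101, 96, 93, 44, 50, 54, 53, 53, 54, 54, 52, 50, 52, 51, 51, 51, 50, 50, 51, 88, 92, 92, 117, 125, 125, 124, 125, 125, 125, 124, 121, 121, 121]
```

The shank and head sit inside their slot with about 1 mm offsets. I'll correct that and go down.

{"op": "jog_arm", "data": {
  "motion": [
    [[-0.0012,-0.0007,0,0,0,0,1],[-0.0012,-0.0007,0,0,0,0,1],[-0.0012,-0.0007,0.004,0,0,0,1],[-0.0012,-0.0007,0.008,0,0,0,1],[-0.0012,-0.0007,0.011,0,0,0,1],[-0.0012,-0.0007,0.013,0,0,0,1],[-0.0012,-0.0007,0.013,0,0,0,1]]
  ]
}}

```text
clock: 20.72
position: [0.5312, 0.0264, 0.0134]
ee_rot: [-0.097, -3.139, 0.0]
force: [-0.5, 0.2, -1.9]
width: 0.124
gripper_force: 25.0
```

{"op": "jog_arm", "data": {
  "motion": [
    [[0,0,0.001,0,0,0,1],[0,0,0.002,0,0,0,1],[0,0,0.002,0,0,0,1],[0,0,0.002,0,0,0,1]]
  ]
}}

```text
clock: 21.05
position: [0.5317, 0.0265, 0.0122]
ee_rot: [0.097, 3.14, 0.0]
force: [0.5, -0.1, -1.7]
width: 0.125
gripper_force: 25.0
```

{"op": "jog_arm", "data": {
  "motion": [
    [[0,0,0.0004,0,0,0,1],[0,0,0.0008,0,0,0,1],[0,0,0.0008,0,0,0,1]]
  ]
}}

```text
clock: 21.3
position: [0.5317, 0.0265, 0.0113]
ee_rot: [0.097, 3.14, 0.0]
force: [0.8, 0.1, -1.3]
width: 0.125
gripper_force: 25.0
```

{"op": "jog_arm", "data": {
  "motion": [
    [[0,0,0.0003,0,0,0,1],[0,0,0.0005,0,0,0,1],[0,0,0.0005,0,0,0,1]]
  ]
}}

```text
clock: 21.55
position: [0.5317, 0.0265, 0.011]
ee_rot: [0.097, 3.14, 0.0]
force: [-0.3, -0.5, 3.7]
width: 0.122
gripper_force: 25.0
```

It touched the floor at the expected height. I'll release, lift and verify.

{"op": "jog_arm", "data": {
  "motion": [
    [[0,0,0,0,0,0,0.7],[0,0,0,0,0,0,0.5],[0,0,0,0,0,0,0.4],[0,0,0,0,0,0,0.4],[0,0,-0.01,0,0,0,0.4],[0,0,-0.03,0,0,0,0.4],[0,0,-0.06,0,0,0,0.4],[-0.03,0,-0.1,0,0,0,0],[-0.06,-0.02,-0.14,0,0,0,-0.5],[-0.08,-0.03,-0.18,0,0,0,-1]]
  ]
}}

```text
clock: 22.38
position: [0.5992, -0.0019, 0.1731]
ee_rot: [0.095, 3.14, -0.0]
force: [1.0, 0.1, -0.4]
width: 0.471
gripper_force: 0.0
```

{"op": "jog_arm", "data": {
  "motion": [
    [[0,0,-0.04,0,0,0,-1],[0,0,-0.06,0,0,0,-1],[0,0,-0.06,0,0,0,-1],[0,0,-0.06,0,0,0,-1]]
  ]
}}

```text
clock: 22.72
position: [0.5992, -0.0018, 0.2326]
ee_rot: [0.097, 3.137, 0.001]
force: [-0.1, 0.4, -0.9]
width: 0.757
gripper_force: 0.0
```

Run:
```python
from h import *
import pickle
s,p,im=snap("s20"); print(s["clock"],s["position"])
o=np.array([.5579,-.0091]); a=np.radians(-3.57); Rm=np.array([[np.cos(a),np.sin(a)],[-np.sin(a),np.cos(a)]])
f=lambda px,z:(Rm@(ray(p,px,z)[:,:2]-o).T).T
for n,z in (("spanner_ring",.017),("caliper_jaws",.014)):
    for r in silhouettes(n,"wrist")[:1]:
        v,u=np.where(r["mask"]); W=f(np.c_[u,v],z)*1e3
        x,y=W.T; print(n,r["p"],len(u),"x",x.min().round(1),x.max().round(1),"y",y.min().round(1),y.max().round(1))
        for c in (-80,-40,0,40,70,100): 
            k=abs(x-c)<1; print(c,y[k].min().round(1) if k.any() else None,y[k].max().round(1) if k.any() else None)
t=get_image("top"); pt=camera_params("top")
for n,z in [("driver",.02),("meter",.04),("board",.005),("reel",.043)]:
    for r in silhouettes(n,"top")[:1]: print(n,round(r["p"],2),np.round(r["pixel"]),r["mask"].sum())
b=orthor(im,p,o,a,-.145,.145,-.125,.125,.017); save("o20",b)
```

```text
22.7167 [ 0.59917661 -0.00179965  0.23256678]
spanner_ring 0.57 4132 x -123.8 80.0 y 13.7 53.9
-80 24.9 48.1
-40 29.6 41.1
0 30.1 41.0
40 29.7 40.0
70 22.4 47.3
100 None None
caliper_jaws 0.57 7189 x -101.7 120.9 y -96.3 -24.2
-80 -96.3 -33.1
-40 -62.1 -36.2
0 -61.5 -37.5
40 -56.1 -40.0
70 -55.8 -40.2
100 -56.3 -40.4
driver 0.59 [273. 248.] 48
board 0.72 [492. 290.] 1022
reel 0.81 [229. 189.] 494
```

```bash
python3 -c "
from h import *
im=get_image('side'); print([(round(r['p'],2),np.round(r['pixel'])) for r in silhouettes('meter','side')[:1]])
print(sign_off())"
```

```text
[(0.98, array([367., 370.]))]
the job is handed in; nothing more can be done
None
```

I pushed the calipers' jaws fully shut, set the calipers and then the spanner down in their cut-outs until each touched the floor, and handed the job in at about 23 s. The final camera check showed both tools home, and I touched nothing else.

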